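Latch the flour sifter's hopper cover

ROBOT

A 6-joint arm with a two-finger parallel gripper is mounted at the origin on the work surface. World frame = base frame: x ahead of the robot, y to its left, z up, the work surface at z = 0. Lengths are in m, angles in degrees, forces in N, time in s.
With the tool pointing down it reaches from about 0.325 to 0.875 m from the base axis. Payload 4.4 kg.
Tool frame: the origin (TCP) lies at the very end of the fingers, on their centre line; the grasp point (between the pads) lies 19 mm behind it (bot.grasp_offset is the z of the grasp point in the tool frame, in m); z points along the fingers, y is the direction in which the jaws open and shut (so a half turn about z gives the same grasp; the last joint's range is limited). The gripper opens to 85 mm and grips with 20 to 120 N. Pads are 22 mm wide; open, the fingers measure 114 mm over their backs; the gripper's body (76 mm by 85 mm) begins 54 mm behind the grasp point. The pads swing forward as they close: fully open they stand 13 mm farther back than shut.
Start: joints at [-8.623, 11.837, 88.321, -0, 79.842, -8.623], TCP at [0.575, -0, 0.231] pointing down, gripper open.
Joint ranges: [-156.59, 156.59], [-49.26, 127.26], [12.9, 141.05], [-63.56, 243.56], [4.71, 150.69], [-161.64, 161.64]. Speed limits (degrees/s): [159.86, 159.86, 180, 180, 180, 180].

INTERFACE

Orientations are given as a 3x3 rotation matrix whose columns are the frame's x, y, z axes.
In Python, from cell import bot gives the robot as it stands. Calls block until the motion is done:
- bot.movep(position, orientation): joint-space move of the TCP to a pose.
- bot.servo_line(position, rate=0.15, orientation=None, until_force=None): straight line of the TCP; orientation=None keeps the orientation; rate is the mean speed in m/s. With until_force (N) it stops when the force on the tool has changed by that much, and returns True; else False.
- bot.move_j(angles): joint-space move.
- bot.command_gripper(opening, effort=None): finger opening in m; effort is the grip in N (None keeps the last); returns when the fingers have stopped.
- bot.wait(seconds).
- bot.ik(position, orientation): joint angles nearest the present ones, or None.
- bot.read_state(): the state.
- bot.read_camera(name): name is "scene" or "side" or "wrist"; returns the picture (384x512x3 uint8, red, green, blue); there is no depth.
- bot.calibration(name): a dict with "fx", "fy", "cx", "cy" (pixels), "k1" (the pictures are not rectified: a ray, as slopes to the right and down, at radius r is drawn at 1 + k1 r^2 times it, then the intrinsics apply), "pose" (4x4, takes a point from camera to world coordinates); the wrist camera has in their place "mount" (4x4, takes a point from camera to tool coordinates, whose origin is the TCP and whose axes are the flange's). Camera axes: x right, y down, z forward; pixel columns grow to the right and rows downward; lengths in m; the calibration is good to about 2 mm. A picture is of the moment at which its call begins: read the wrist's pose just before it. calibration takes no time and is no camera call.
A pose or a line that the arm cannot do raises bot.MotionError and nothing moves.
- bot.sign_off(): hands the job in, once; it reports no verdict.
Trained networks look in the newest picture that a camera, given by its name, has taken for a name from the list of things; names that differ only in an ending like _2 or _b are one class to them, and where a whole thing is asked for, a point or a joint stands for the part that bears it (a point fixed in the world has none). Each returns a list of dicts, best first, with "p" (0 to 1); they miss things now and then, are a little off and sometimes report something else, mostly with a low value. They report only what shows in the picture. A call takes as long as a camera call.
- bot.boxes_of(camera, query): "rect" ([left, top, right, bottom] in pixels, round what is visible of it).
- bot.masks_of(camera, query): "mask" (384x512 bool, what is visible of it) and "rect" ([left, top, right, bottom] in pixels, round what is visible of it).
- bot.pinpoint(camera, query): "at" ([column, row] in pixels: a listed point, or the origin of a listed thing).
The state is a dict: "clock": time; "q": joint angles; "dq": joint speeds; "effort": joint torques, N m; "tool_pos": TCP position; "ee_rot": TCP orientation; "force": force on the tool from outside, world axes, zero at the start; "wrist_torque": the same for the moment, N m; "grip_width": finger opening in m.
Only numpy, scipy, OpenCV 4.12 (cv2) and the standard library are available. Lean on these libraries where they do the work, as an engineer would, in place of code of your own. Each camera call takes 0.05 s, during which the arm holds its last target. There are 200 camera calls.

TASK

Latch the bench flour sifter's sliding hopper cover with its draw catch, so that the cover is pulled home on its rubber seal. Lift the catch's loop by its rolled tab, feel its cross bar down into the pocket of the hook on the cover and draw it back under the hook's nose; only then swing the lever over, past its snap point, until it lies flat, and let go. It is thin sheet metal: do not press on the lever or the cover, nor force the loop on its hook, with more than about 35 N (3.5 kg), and leave the things standing around where they are.

Things in the scene. Friction and masses are not known exactly. Their poses are not given: they have to be found in the camera images.
- sifter: Bench flour sifter: heavy, immovable steel box 340 (x) by 280 (y) by 142 mm high, flat deck on top. Origin: centre of its underside, on the bench; x from its front (catch end, robot's side) to its rear, y left, z up. The catch lies on its middle line (y = 0) and moves in its xz plane. A framed window cover (top 149 mm up) slides on the deck along x, stiffly: over 12 N pushes it along.
- hook_home (a point): Fixed point of the sifter: where the seat of the cover's hook (axis of the loop's bar when hooked) is once the catch is closed and the cover drawn home; 52 mm behind the pivot, level with it. At the start the cover stands loose, 6 to 19 mm further back, AND ITS PLACE IS NOT MEASURED: find the hook by touch (or camera) between hook_near and hook_far. It is 36 mm wide in y.
- hook_near (a point): Fixed point: the foremost place the hook's seat can start at. Hook's shape, from its seat: post with its rear face 4 mm in front; on it a flat nose, from 9 mm in front to just above the seat, underside 5.5 mm, top 9.5 mm above; pocket floor 6.5 mm below; two rear ears, front faces 9.2 mm behind, 2.5 mm thick, tops 3 mm above, gap between them for the tab.
- hook_far (a point): Fixed point: the rearmost place the hook's seat can start at. The bar goes in from above by the 9.2 mm mouth between nose and ears (4 to 5 mm behind the seat), then forward under the nose to the post. Lowered wrong, its axis comes to rest 12 to 13 mm above the seat (on the nose, too far forward) or 5 to 7 mm above (on the ears, too far back); in the pocket, 1 to 3 mm below it.
- lever (a joint): Catch lever, a channel 32 mm wide, 65 long with upturned end. Rad: 0 flat, end to the front; 1.57 upright; at most 2.5, leaning rearwards over the loop. Stays where left; 1 to 3 N on it or the loop turns it. Loop hooked: push it to the front and down; 50 mm out it takes up to 10 N, which fades at the snap point near 0.25 rad; press gently on down to 0, where it stops hard and stays.
- loop (a joint): The loop's angle on its pin in the lever (rad); the loop rises to the rear at (loop - lever) rad above level. It stays where it is left, stiffly. The pin is 18 mm from lever_pivot: with the lever flat, 17.4 mm in front of and 4.5 mm below it; it turns with the lever. Pulling the loop turns the lever too.
- lever_pivot (a point): The lever's pivot axis: 95 mm in front of the sifter's centre, 169 mm above the bench.
- lever_end (a point): On the lever's outer face (its top when flat), in its middle, 52 mm from the pivot along the lever and 10 mm out from the line through the pivot. This face is the one to push; with the lever upright it looks to the rear.
- loop_bar (a point): Centre of the loop's cross bar, along y, 50 mm long, section 7 mm (along the loop) by 6 mm, 70 mm from the loop's pin. Two legs, 6 mm round, 44 mm apart, join it to the pin. Must come under the hook's nose.
- loop_tab (a point): Centre of the roll to grip at the tab's end: 10 mm diameter, 24 mm wide along y, flat ends (pinch it across y from above; the loop then turns freely in the jaws). The tab (12 mm wide, 4 thick) leaves the bar away from the pin, 0.70 rad upward from the loop's plane; the roll's axis is 32 mm from the bar's.
- cutter: Steel ring cutter, 60 mm across, 35 high, standing on the deck beside the catch; leave it. Origin: centre of its underside.
- measure: Steel measuring cup, 60 mm across, 45 high, standing on the deck on the catch's other side; leave it. Origin: centre of its underside.
- bowl: Steel bowl on the bench, 170 mm across, 70 high; leave it. Origin: centre of its underside.
- scraper: Dough scraper lying on the bench, 115 by 150 mm; leave it. Origin: centre of its underside.
- loaf_tin: Dark loaf tin, 240 by 110 by 75 mm; leave it. Origin: centre of its underside.
- spray_can: White spray can, 60 mm across, 180 high; leave it. Origin: centre of its underside.
- brush: Pastry brush lying on the bench; leave it. Origin: its middle, underside.
- yeast_jar: Glass jar, 76 mm across, 110 high; leave it. Origin: centre of its underside.

How it is judged:
By the outcome, as a careful person would: the job done as asked, in the order asked, and still so for the second after the job is handed in, with the robot touching nothing.
It also fails if it takes over 72 s, if anything falls off the work surface, if the arm or the gripper's body presses on something with over 40 N, if the wrist force passes 120 N, or if a joint passes its speed limit or range.

## Working session

There is one attempt and no reset: what is moved stays moved. The work goes in short steps, each a Python script; the robot and the scene stay as the last script left them, time stands still between calls to the robot, and variables do not carry over. Pictures are saved under pics/ and viewed, about 8 in all and at most 12, crops included, and the job is handed in when it is done.

```bash
ls; mkdir -p pics
cat > h.py <<'E'
import numpy as np, cv2
from cell import bot
def snap(cam,name,crop=None,scale=1):
    im=bot.read_camera(cam)[:,:,::-1].copy()
    if crop: im=im[crop[1]:crop[3],crop[0]:crop[2]]
    if scale!=1: im=cv2.resize(im,None,fx=scale,fy=scale,interpolation=cv2.INTER_CUBIC)
    cv2.imwrite('pics/'+name,im); return im
def campose(cam):
    c=bot.calibration(cam)
    if 'pose' in c: return c,np.array(c['pose'])
    s=bot.read_state(); T=np.eye(4); T[:3,:3]=s['ee_rot']; T[:3,3]=s['tool_pos']
    return c,T@np.array(c['mount'])
def ray(cam,uv):
    c,P=campose(cam)
    d=np.array([(uv[0]-c['cx'])/c['fx'],(uv[1]-c['cy'])/c['fy']]); u=d.copy()
    for _ in range(20): u=d/(1+c['k1']*(u@u))
    v=P[:3,:3]@np.array([u[0],u[1],1]); return P[:3,3],v/np.linalg.norm(v)
def proj(cam,X):
    c,P=campose(cam); x=P[:3,:3].T@(np.array(X)-P[:3,3]); u=x[:2]/x[2]; u=u*(1+c['k1']*(u@u))
    return np.array([c['fx']*u[0]+c['cx'],c['fy']*u[1]+c['cy']])
def onz(cam,uv,z):
    o,d=ray(cam,uv); return o+d*(z-o[2])/d[2]
def tri(rs):
    A=0;b=0
    for o,d in rs:
        M=np.eye(3)-np.outer(d,d); A=A+M; b=b+M@o
    X=np.linalg.solve(A,b); return X,[np.linalg.norm((np.eye(3)-np.outer(d,d))@(X-o)) for o,d in rs]
E
python3 - <<'E'
from h import *
np.set_printoptions(precision=4,suppress=True)
ims=[snap(c,c+'0.png') for c in ('scene','side','wrist')]
cv2.imwrite('pics/a.png',np.hstack([cv2.resize(i,(512,384)) for i in ims[:2]])[:, :])
for n in ['sifter','lever_pivot','lever_end','loop_bar','loop_tab','hook_home','hook_near','hook_far','cutter','measure']:
    rs=[]
    for c in ('scene','side','wrist'):
        p=bot.pinpoint(c,n)
        if p: rs.append(ray(c,p[0]['at'])); print(n,c,np.round(p[0]['at'],1),round(p[0]['p'],2))
    if len(rs)>1: print('   ->',*tri(rs))
print(bot.read_state())
E
```

```text
pics
sifter scene [251.9 274.1] 0.71
sifter wrist [349.1  72.8] 0.83
   -> [ 0.673   0.0843 -0.0084] [np.float64(0.0006370107378070245), np.float64(0.0006370107378069526)]
lever_pivot scene [279.3 230.3] 0.61
lever_pivot side [227.8 204.4] 0.94
lever_pivot wrist [268.1  17. ] 0.74
   -> [0.5789 0.113  0.167 ] [np.float64(0.0016198240332571199), np.float64(0.0011651183361781174), np.float64(0.001168138345569306)]
lever_end side [224.  185.9] 0.94
lever_end wrist [300.1   6.1] 0.97
   -> [0.5903 0.1095 0.2204] [np.float64(0.0013261082108183535), np.float64(0.0013261082108184932)]
loop_bar scene [279.7 228.8] 0.68
loop_bar side [213.6 178.3] 0.65
loop_bar wrist [406.5  39. ] 0.67
   -> [0.6183 0.1155 0.2383] [np.float64(0.023925396036334298), np.float64(0.0032481973820334027), np.float64(0.022323955212665694)]
loop_tab scene [261.1 227.5] 0.5
loop_tab side [206.6 170.2] 0.73
loop_tab wrist [469.6  43. ] 0.67
   -> [0.6473 0.0972 0.2484] [np.float64(0.005261833270614275), np.float64(0.002751427469245951), np.float64(0.003405831838891124)]
hook_home scene [263.6 241.2] 0.6
hook_home side 
[... 905 characters left out ...]
16.4] 0.65
measure side [252.5 200.9] 0.8
measure wrist [192.5 146.7] 0.85
   -> [0.5328 0.0443 0.1444] [np.float64(0.009939805014550667), np.float64(0.0034336772640668205), np.float64(0.009229712093056572)]
{'clock': 1.65, 'q': array([-8.6228, 11.8389, 88.3236,  0.0017, 79.8401, -8.6234]), 'dq': array([-0.0827,  0.0497,  0.0486, -0.0346, -0.0486, -0.0783]), 'effort': array([ -0.0006, -38.3043, -29.1959,  -0.0003,   0.001 ,  -0.    ]), 'tool_pos': array([0.575 , 0.    , 0.2312]), 'ee_rot': array([[-0.,  1., -0.],
       [ 1.,  0.,  0.],
       [ 0., -0., -1.]]), 'force': array([-0.1083, -0.5032,  0.2235]), 'wrist_torque': array([ 0.0012,  0.0197, -0.0189]), 'grip_width': 0.08578540485442772}
```

```bash
python3 -c "
import cv2
a=cv2.imread('pics/scene0.png');b=cv2.imread('pics/side0.png');import numpy as np
cv2.imwrite('pics/v1.png',cv2.resize(np.vstack([a,b]),(400,600)) if 0 else cv2.resize(np.hstack([a,b]),(800,300)))"
```

```text
(no output)
```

View pics/v1.png

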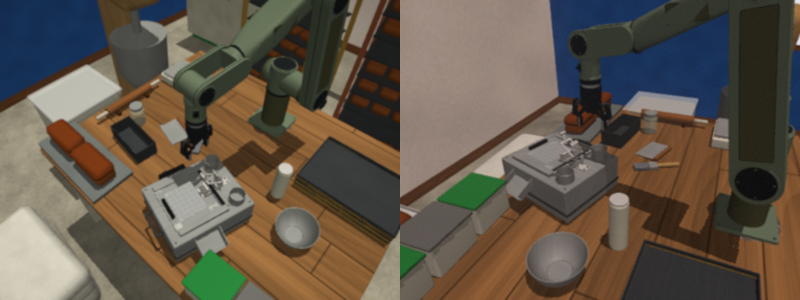

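View pics/wrist0.png

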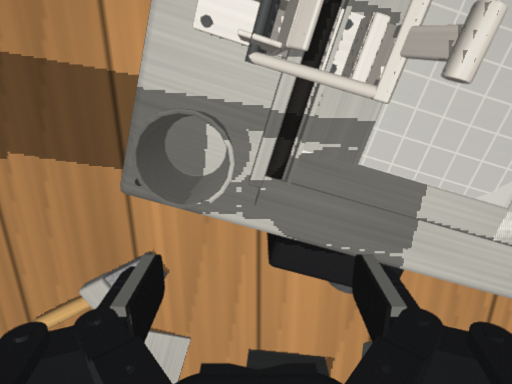

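```bash
cat >> h.py <<'E'
np.set_printoptions(precision=4,suppress=True)
def R(psi,sgn=1,pitch=0):
    "tool y=sgn*sifter y, z down; pitch tilts tool z toward sifter +x (rad)"
    c,s=np.cos(psi),np.sin(psi); ex=np.array([c,s,0]);ey=np.array([-s,c,0]);ez=np.array([0,0,1.])
    z=-np.cos(pitch)*ez+np.sin(pitch)*ex; y=sgn*ey; return np.column_stack([np.cross(y,z),y,z])
E
python3 - <<'E'
from h import *
print(np.array(bot.calibration('wrist')['mount']), bot.calibration('wrist')['fx'])
psi=-np.radians(14.5)
for sg in (1,-1):
    M=np.array(bot.calibration('wrist')['mount']); Rr=R(psi,sg)
    for z in (0.33,):
        tgt=np.array([0.625,0.102,0.2])
        o=Rr@M[:3,3]; d=Rr@M[:3,2]; 
        cam_h=z+o[2]; t=(0.2-cam_h)/d[2]; p=tgt-o-d*t; p[2]=z
        print(sg,p,o,d,bot.ik(p,Rr))
E
```

```text
[[ 0.0005 -0.9452 -0.3266  0.084 ]
 [ 1.      0.0004  0.0005 -0.0008]
 [-0.0004 -0.3266  0.9452 -0.1426]
 [ 0.      0.      0.      1.    ]] 332.05474455758235
1 [0.6153 0.1052 0.33  ] [-0.0815  0.0203  0.1426] [ 0.3163 -0.0813 -0.9452] [  1.7636  14.7294  73.2866  -0.      91.984  -73.7364]
-1 [0.6347 0.0988 0.33  ] [ 0.0815 -0.0203  0.1426] [-0.3163  0.0813 -0.9452] [  1.137   17.028   70.4191  -0.      92.5529 105.637 ]
```

Run:
```python
from h import *
psi=-np.radians(14.5)
bot.movep(np.array([0.6,0.105,0.35]),R(psi))
snap('wrist','w1.png')
for n in ['lever_pivot','lever_end','loop_bar','loop_tab','hook_home','hook_near','hook_far','cutter','measure','sifter']:
    p=bot.pinpoint('wrist',n)
    if p: print(n,np.round(p[0]['at'],1),round(p[0]['p'],2), 'z.142',onz('wrist',p[0]['at'],.142)[:2],'z.169',onz('wrist',p[0]['at'],.169)[:2],'.24',onz('wrist',p[0]['at'],.24)[:2])
```

```text
lever_pivot [264.  141.2] 0.55 z.142 [0.5839 0.1145] z.169 [0.5788 0.1153] .24 [0.5653 0.1176]
lever_end [258.8 166.8] 0.71 z.142 [0.6097 0.1021] z.169 [0.6027 0.1039] .24 [0.584  0.1087]
loop_bar [259.9 215.3] 0.81 z.142 [0.6658 0.0889] z.169 [0.6544 0.0918] .24 [0.6244 0.0992]
loop_tab [256.5 244.5] 0.68 z.142 [0.7014 0.0758] z.169 [0.6872 0.0797] .24 [0.65   0.0898]
hook_home [260.7 192.9] 0.6 z.142 [0.64   0.0968] z.169 [0.6306 0.099 ] .24 [0.6059 0.1049]
hook_near [259.  199.7] 0.75 z.142 [0.6476 0.0929] z.169 [0.6376 0.0955] .24 [0.6114 0.1021]
hook_far [256.8 209.3] 0.97 z.142 [0.6585 0.0876] z.169 [0.6477 0.0906] .24 [0.6192 0.0983]
cutter [176.  113.3] 0.58 z.142 [0.5339 0.0338] z.169 [0.5326 0.0409] .24 [0.5294 0.0596]
measure [176.5 113. ] 0.64 z.142 [0.5338 0.0344] z.169 [0.5326 0.0415] .24 [0.5293 0.06  ]
sifter [257.9 168.2] 0.59 z.142 [0.6121 0.1012] z.169 [0.6048 0.1031] .24 [0.5858 0.1081]
```

View pics/w1.png

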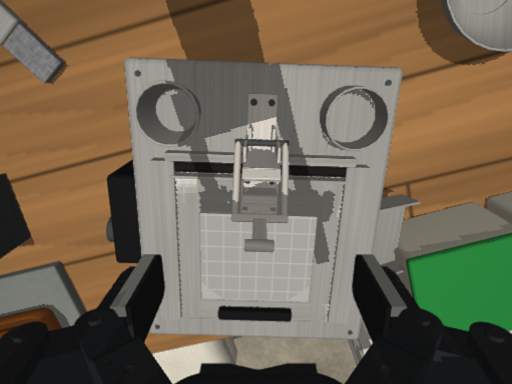

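```bash
cat >> h.py <<'E'
def rot(v,a): return np.array([v[0]*np.cos(a)+v[1]*np.sin(a),-v[0]*np.sin(a)+v[1]*np.cos(a)])
def world(S,p):
    x,y,psi=S[:3]; c,s=np.cos(psi),np.sin(psi); return np.array([x+c*p[0]-s*p[1],y+s*p[0]+c*p[1],p[2]])
def sif(S,X):
    x,y,psi=S[:3]; c,s=np.cos(psi),np.sin(psi); d=np.array(X[:2])-[x,y]; return np.array([c*d[0]+s*d[1],-s*d[0]+c*d[1],X[2]])
PV=np.array([-.095,.169])
def catch(a,e):
    pin=PV+rot((-.0174,-.0045),a); bar=pin+.07*np.array([np.cos(e),np.sin(e)])
    tab=bar+.032*np.array([np.cos(e+.7),np.sin(e+.7)]); end=PV+rot((-.052,.010),a)
    return dict(loop_bar=bar,loop_tab=tab,lever_end=end,lever_pivot=PV)
E
cat > fit.py <<'E'
from h import *
from scipy.optimize import least_squares
import h
T0=(np.array([[0,1.,0],[1,0,0],[0,0,-1]]),np.array([.575,0,.2312]))
s=bot.read_state(); T1=(s['ee_rot'],s['tool_pos'])
def pj(cam,X):
    c=bot.calibration('side' if cam=='side' else 'wrist')
    if cam=='side': P=np.array(c['pose'])
    else:
        r,t=T0 if cam=='w0' else T1; T=np.eye(4);T[:3,:3]=r;T[:3,3]=t;P=T@np.array(c['mount'])
    x=P[:3,:3].T@(X-P[:3,3]);u=x[:2]/x[2];u=u*(1+c['k1']*(u@u));return np.array([c['fx']*u[0]+c['cx'],c['fy']*u[1]+c['cy']])
obs=[('w1','loop_bar',(260,216)),('w1','loop_tab',(258.5,244.5)),('w1','lever_end',(260,168)),('w1','lever_pivot',(264,141)),
('w0','loop_bar',(406,43)),('w0','loop_tab',(472,41)),('w0','lever_end',(300,6)),('w0','lever_pivot',(268,17)),
('side','loop_bar',(213.6,178.3)),('side','loop_tab',(206.6,170.2)),('side','lever_end',(224,185.9)),('side','lever_pivot',(227.8,204.4)),
('w1',(-.17,-.14,.142),(127,59)),('w1',(-.17,.14,.142),(401,69)),('w0',(-.17,-.14,.142),(122,190))]
def f(p,full=False):
    k=catch(p[3],p[4]); r=[]
    for c,n,uv in obs:
        X=world(p,(k[n][0],0,k[n][1]) if isinstance(n,str) else n); r.append(pj(c,X)-uv)
    return np.array(r) if full else np.ravel(r)
so=least_squares(f,[.671,.089,-.25,1.8,.3],loss='soft_l1',f_scale=2)
p=so.x;print(p,np.degrees(p[2]))
for o,r in zip(obs,f(p,True)): print(o[:2],r)
print({k:world(p,(v[0],0,v[1])) for k,v in catch(p[3],p[4]).items()})
np.save('S.npy',p)
E
python3 fit.py
```

```text
[ 0.6732  0.0867 -0.2883  1.5757  0.5266] -16.516627953946944
('w1', 'loop_bar') [0.7105 2.0555]
('w1', 'loop_tab') [1.9519 0.85  ]
('w1', 'lever_end') [2.7724 0.1855]
('w1', 'lever_pivot') [-1.4698  3.0028]
('w0', 'loop_bar') [-1.7392 -2.3993]
('w0', 'loop_tab') [-0.5672  0.829 ]
('w0', 'lever_end') [0.2257 0.0047]
('w0', 'lever_pivot') [3.4716 1.2035]
('side', 'loop_bar') [-2.8479  2.2493]
('side', 'loop_tab') [ 0.5199 -0.4245]
('side', 'lever_end') [-1.2603 -0.1321]
('side', 'lever_pivot') [-1.214  -1.1497]
('w1', (-0.17, -0.14, 0.142)) [-4.4669 -1.3601]
('w1', (-0.17, 0.14, 0.142)) [ 5.7497 -0.5945]
('w0', (-0.17, -0.14, 0.142)) [-4.7734  3.5266]
{'loop_bar': array([0.6359, 0.0978, 0.2216]), 'loop_tab': array([0.6462, 0.0947, 0.2517]), 'lever_end': array([0.5919, 0.1108, 0.221 ]), 'lever_pivot': array([0.5821, 0.1137, 0.169 ])}
```

Run:
```python
from h import *
S=np.load('S.npy')
k=catch(S[3],S[4]); 
bot.movep(world(S,(k['loop_tab'][0],0,.30)),R(S[2]))
im=snap('wrist','w2.png')
cv2.imwrite('pics/w2c.png',cv2.resize(im[120:320,180:340],None,fx=3.75,fy=3,interpolation=cv2.INTER_CUBIC)[:, :] )
for n in ['lever_pivot','lever_end','loop_bar','loop_tab','hook_home','hook_near','hook_far']:
    p=bot.pinpoint('wrist',n)
    X=dict(hook_home=(-.043,0,.169),hook_near=(-.037,0,.169),hook_far=(-.024,0,.169)).get(n)
    if X is None: X=(k[n][0],0,k[n][1])
    print(n,'pred',proj('wrist',world(S,X)),'obs',p and (p[0]['at'],p[0]['p']))
```

```text
lever_pivot pred [258.0881  97.0262] obs ([258.9, 94.3], 0.86)
lever_end pred [257.8349 118.002 ] obs ([256.4, 120.5], 0.74)
loop_bar pred [257.7132 183.7713] obs ([257.0, 181.8], 0.95)
loop_tab pred [257.67   215.0418] obs []
hook_home pred [257.8699 159.9787] obs ([256.1, 160.3], 0.96)
hook_near pred [257.9479 166.9955] obs ([260.4, 167.7], 0.74)
hook_far pred [258.0441 181.69  ] obs ([257.4, 183.1], 0.76)
```

View pics/w2c.png

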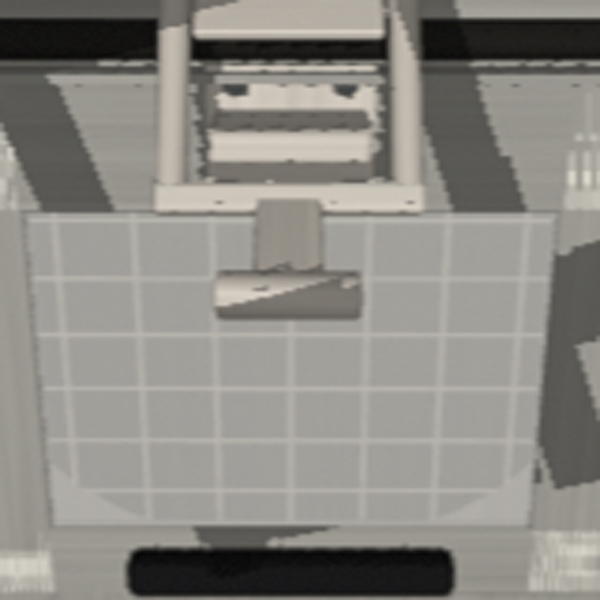

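Run:
```python
from h import *
S=np.load('S.npy')
for v in (130,160): print(sif(S,onz('wrist',(257.5,120+v/3),.1785)))
print('roll at z',[ (z,sif(S,onz('wrist',(256.8,218.3),z))) for z in (.248,.252,.256)])
print('bar',[ (z,sif(S,onz('wrist',(257.3,185.7),z+.003))) for z in (.217,.2216,.226)], catch(S[3],S[4]))
```

```text
[-0.043  -0.0005  0.1785]
[-0.0344 -0.0005  0.1785]
roll at z [(0.248, array([-0.0248, -0.0008,  0.248 ])), (0.252, array([-0.0266, -0.0008,  0.252 ])), (0.256, array([-0.0284, -0.0008,  0.256 ]))]
bar [(0.217, array([-0.0375, -0.0005,  0.22  ])), (0.2216, array([-0.0391, -0.0005,  0.2246])), (0.226, array([-0.0406, -0.0005,  0.229 ]))] {'loop_bar': array([-0.0389,  0.2216]), 'loop_tab': array([-0.0281,  0.2517]), 'lever_end': array([-0.0847,  0.221 ]), 'lever_pivot': array([-0.095,  0.169])}
```

Run:
```python
from h import *
S=np.load('S.npy')
bot.servo_line(world(S,(-.027,-.0008,.2355)),rate=.08,until_force=6)
print(bot.read_state()['force'],bot.read_state()['tool_pos'])
bot.command_gripper(.022,effort=35)
s=bot.read_state(); print(s['force'],s['grip_width'],sif(S,s['tool_pos']),s['clock'])
im=snap('wrist','w3.png')
cv2.imwrite('pics/w3c.png',cv2.resize(im[100:300,150:360],None,fx=3,fy=3,interpolation=cv2.INTER_CUBIC))
```

```text
[-0.4847 -0.212  -0.4581] [0.6476 0.0936 0.2363]
[ 0.4602 -1.9661  0.8118] 0.02274334583684473 [-0.0267 -0.0011  0.2357] 5.6
```

View pics/w3c.png

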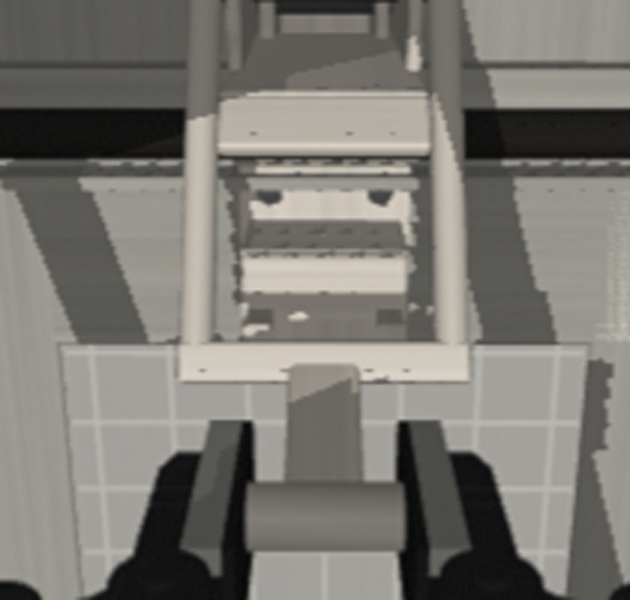

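Run:
```python
from h import *
from scipy.optimize import least_squares
S=np.load('S.npy')
for v in (252,292): print('nose',sif(S,onz('wrist',(258,100+v/3),.1785)))
rows={'loop_bar':100+361/3,'loop_tab':100+516/3}
c,P=campose('wrist')
def f(p):
    k=catch(*p); return [proj('wrist',world(S,(k[n][0],0,k[n][1])))[1]-r for n,r in rows.items()]
so=least_squares(f,[S[3],S[4]]); k=catch(*so.x)
print(so.x,k,S, so.cost, sif(S,bot.read_state()['tool_pos']))
```

```text
nose [-0.0455 -0.0015  0.1785]
nose [-0.0365 -0.0015  0.1785]
[1.5047 0.4823] {'loop_bar': array([-0.0386,  0.2185]), 'loop_tab': array([-0.0265,  0.2481]), 'lever_end': array([-0.0885,  0.2215]), 'lever_pivot': array([-0.095,  0.169])} [ 0.6732  0.0867 -0.2883  1.5757  0.5266] 8.077935669463161e-27 [-0.0267 -0.0011  0.2357]
```

```bash
cat >> h.py <<'E'
S=np.load('S.npy'); OFF=np.array([-.0002,.0124])
PA=np.arctan2(-.0045,-.0174)  # pin angle, lever flat
def barik(b):
    d=np.array(b)-PV; r=np.linalg.norm(d); th=np.arctan2(d[1],d[0])
    al=np.arccos((r*r+.018**2-.07**2)/(2*r*.018)); ph=th+al   # pin above
    pin=PV+.018*np.array([np.cos(ph),np.sin(ph)]); q=np.array(b)-pin; e=np.arctan2(q[1],q[0])
    a=(PA-ph)%(2*np.pi); return a,e,catch(a,e)['loop_tab']
def tcp_for(b): t=barik(b)[2]-OFF; return world(S,(t[0],-.0011,t[1]))
def barnow():
    from scipy.optimize import fsolve
    t=sif(S,bot.read_state()['tool_pos']); r=np.array([t[0],t[2]])+OFF
    return fsolve(lambda b: barik(b)[2]-r,r-[.028,.015])
def go(b,rate=.03,until=None):
    hit=bot.servo_line(tcp_for(b),rate=rate,until_force=until); s=bot.read_state()
    F=s['force']; c,q=np.cos(S[2]),np.sin(S[2])
    print('bar tgt',np.round(np.array(b)*1e3,1),'now',np.round(barnow()*1e3,1),'hit',hit,'Fsif',np.round([c*F[0]+q*F[1],-q*F[0]+c*F[1],F[2]],1),'t',round(s['clock'],1)); return hit
E
python3 - <<'E'
from h import *
print(barnow(),barik(barnow()))
go((-.034,.205)); go((-.031,.190))
go((-.031,.166),rate=.015,until=5)
bot.wait(.2);print(barnow(),barik(barnow()))
E
```

```text
[-0.039   0.2185] (np.float64(1.4855565699751327), np.float64(0.4836952449493172), array([-0.0269,  0.2481]))
bar tgt [-34. 205.] now [-33.6 205.3] hit False Fsif [ 1.9 -3.3  4.7] t 6.5
bar tgt [-31. 190.] now [-31.9 189.4] hit False Fsif [ 0.1 -1.7  2. ] t 7.3
bar tgt [-31. 166.] now [-31.4 165.8] hit False Fsif [-2.8 -1.6  0.9] t 9.7
[-0.0314  0.1659] (np.float64(1.6448315689196678), np.float64(-0.30257403310209996), array([-0.0019,  0.1782]))
```

Run:
```python
from h import *
go((-.031,.158),rate=.015,until=5)
b=barnow(); go((b[0],b[1]+.0015),rate=.02)
b=barnow(); go((b[0]-.012,b[1]),rate=.015,until=6)
im=snap('wrist','w4.png')
cv2.imwrite('pics/w4c.png',cv2.resize(im[100:300,150:360],None,fx=3,fy=3,interpolation=cv2.INTER_CUBIC))
```

```text
bar tgt [-31. 158.] now [-30.9 163.4] hit True Fsif [ 0.  -1.2  3.9] t 10.4
bar tgt [-30.9 164.9] now [-30.6 164.8] hit False Fsif [-0.9 -1.4  1.1] t 10.8
bar tgt [-42.6 164.8] now [-34.3 166.4] hit True Fsif [1.2 0.5 1.5] t 11.3
```

View pics/w4c.png

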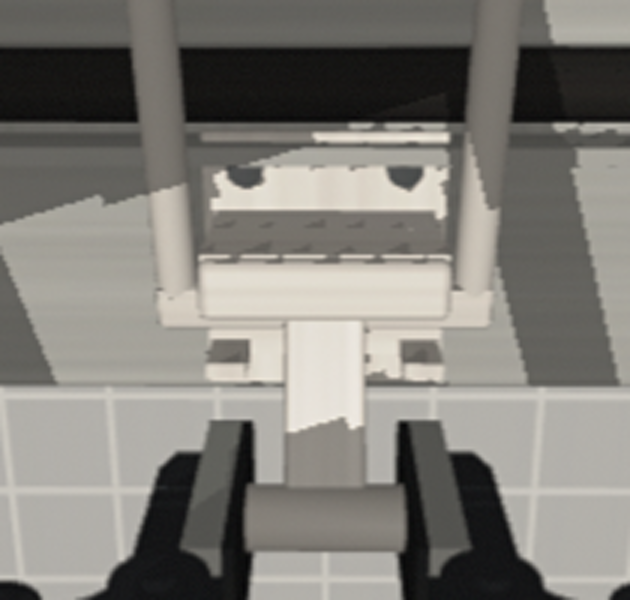

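Run:
```python
from h import *
a,e,_=barik(barnow()); print(a,e,'a,e')
bot.command_gripper(.05)
t=sif(S,bot.read_state()['tool_pos'])
bot.servo_line(world(S,(t[0]+.01,t[1],.25)),rate=.1)
bot.command_gripper(0.0)
bot.servo_line(world(S,(-.040,-.0005,.25)),rate=.12)
im=snap('wrist','w5.png')
for n in ['lever_end','loop_bar','loop_tab']:
    k=catch(a,e); p=bot.pinpoint('wrist',n)
    print(n,'pred',proj('wrist',world(S,(k[n][0],0,k[n][1]))),'obs',p and (p[0]['at'],p[0]['p']))
s=bot.read_state();print(s['force'],s['clock'],s['grip_width'])
```

```text
1.4498212415053633 -0.2813030246090263 a,e
lever_end pred [259.8252 140.4756] obs ([253.8, 133.2], 0.91)
loop_bar pred [259.7473 203.5292] obs ([258.3, 203.6], 0.71)
loop_tab pred [259.7297 247.929 ] obs ([254.2, 247.6], 0.95)
[ 0.4491 -0.8994 -1.0865] 13.9833 -0.0003837938057228076
```

View pics/w5.png

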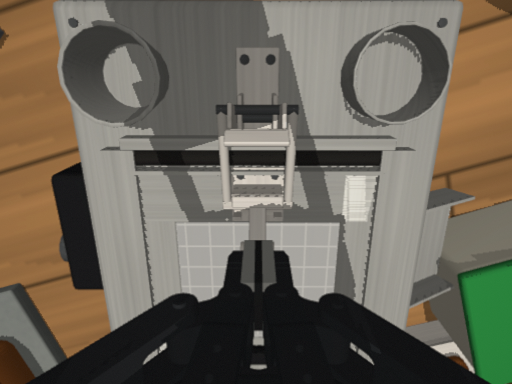

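```bash
cat > push.py <<'E'
from h import *
def tgt(a,r=.050,out=.010,half=.011):
    C=PV+rot((-r,out),a); return world(S,(C[0]+half,-.0005,C[1]))
def fs():
    F=bot.read_state()['force'];c,q=np.cos(S[2]),np.sin(S[2]); return np.array([c*F[0]+q*F[1],-q*F[0]+c*F[1],F[2]])
def sweep(a0,a1,n,rate=.03,lim=14):
    for a in np.linspace(a0,a1,n):
        hit=bot.servo_line(tgt(a),rate=rate,until_force=lim); F=fs(); t=sif(S,bot.read_state()['tool_pos'])
        print('a %.2f'%a,hit,F.round(1),(t*1e3).round(1))
        if np.linalg.norm(F)>18: print('stop');break
E
python3 - <<'E'
from push import *
bot.servo_line(world(S,(-.055,-.0005,.25)),rate=.1)
bot.servo_line(world(S,(-.055,-.0005,.218)),rate=.08,until_force=6); print(fs())
sweep(1.5,.7,9)
print(bot.read_state()['clock'])
im=snap('wrist','w6.png')
E
```

```text
[ 0.2773 -0.6802  0.63  ]
a 1.50 False [0.  0.7 0.3] [-77.4  -0.5 219.7]
a 1.40 False [ 1.5 -0.3 -1.3] [-82.3  -0.6 220. ]
a 1.30 False [ 2.4 -0.2 -1.1] [-87.9  -0.6 219.9]
a 1.20 False [ 1.  -0.4 -0.3] [-93.2  -0.5 219.4]
a 1.10 False [ 3.8 -0.6  1.4] [-97.7  -0.4 218.5]
a 1.00 False [ 3.9 -1.4  3.3] [-102.4   -0.4  216.9]
a 0.90 False [ 1.9 -1.2  5.4] [-107.3   -0.3  215. ]
a 0.80 False [ 2.  -1.   6.8] [-112.    -0.4  212.6]
a 0.70 False [ 0.8 -1.9  6.2] [-116.5   -0.3  209.5]
18.2667
```

View pics/w6.png

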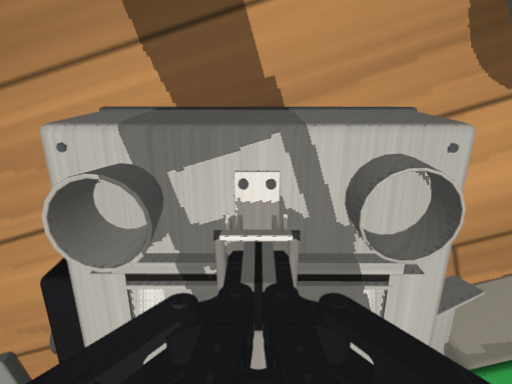

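Lever follows the finger with force building as expected (about 7 N), which shows the loop is loaded on the hook. I'll continue past the snap.

Run:
```python
from push import *
sweep(.62,.22,6,rate=.03)
sweep(.16,-.10,6,rate=.015,lim=10)
print(bot.read_state()['clock'])
```

```text
a 0.62 False [1.4 0.2 5.4] [-120.    -0.2  206.5]
a 0.54 False [-0.  -0.4  4.2] [-123.2   -0.2  203.2]
a 0.46 False [-1.1 -0.   3. ] [-125.5   -0.3  199.6]
a 0.38 False [-0.2  0.7  1.7] [-127.4   -0.5  196.1]
a 0.30 False [ 0.2 -0.1 -0.1] [-129.3   -0.8  192.5]
a 0.22 False [-0.  0. -0.] [-131.1   -0.7  189. ]
a 0.16 False [-0.6 -0.5 -0.8] [-132.    -0.5  186.6]
a 0.11 False [ 1.  -0.2 -0.1] [-132.8   -0.6  184.1]
a 0.06 False [0.2 0.4 0.7] [-133.5   -0.5  181.6]
a 0.00 False [-0.4  0.1 -0.1] [-134.    -0.5  179.2]
a -0.05 True [-0.7  0.2  4.7] [-134.    -0.5  179. ]
a -0.10 True [-1.   0.1  4.7] [-134.    -0.5  179. ]
21.7583
```

Run:
```python
from push import *
bot.servo_line(world(S,(-.134,-.0005,.175)),rate=.015,until_force=12); print(fs())
t=sif(S,bot.read_state()['tool_pos']);print(t)
bot.servo_line(world(S,(-.134,-.0005,.27)),rate=.12)
bot.movep(world(S,(-.06,0,.33)),R(S[2]))
bot.wait(.3);im=snap('wrist','w7.png')
a=0; k=catch(0,.0645)
for n in ['lever_end','loop_bar','loop_tab','hook_home']:
    X=k.get(n,(-.043,.169)); p=bot.pinpoint('wrist',n)
    print(n,'pred',proj('wrist',world(S,(X[0],0,X[1]))),'obs',p and (p[0]['at'],p[0]['p']))
print(fs(),bot.read_state()['clock'])
cv2.imwrite('pics/w7c.png',cv2.resize(im[40:290,100:420],None,fx=2.4,fy=2.4,interpolation=cv2.INTER_CUBIC))
```

```text
[-0.0435 -0.6     4.8711]
[-0.1339 -0.0004  0.179 ]
lever_end pred [258.5401  72.0885] obs ([255.1, 67.1], 0.9)
loop_bar pred [258.3581 186.7937] obs ([257.3, 188.6], 0.74)
loop_tab pred [258.3096 217.8658] obs ([254.3, 217.4], 0.91)
hook_home pred [258.3467 185.864 ] obs ([256.0, 184.5], 0.62)
[-0.8118  0.4843 -0.2423] 23.9
```

View pics/w7c.png

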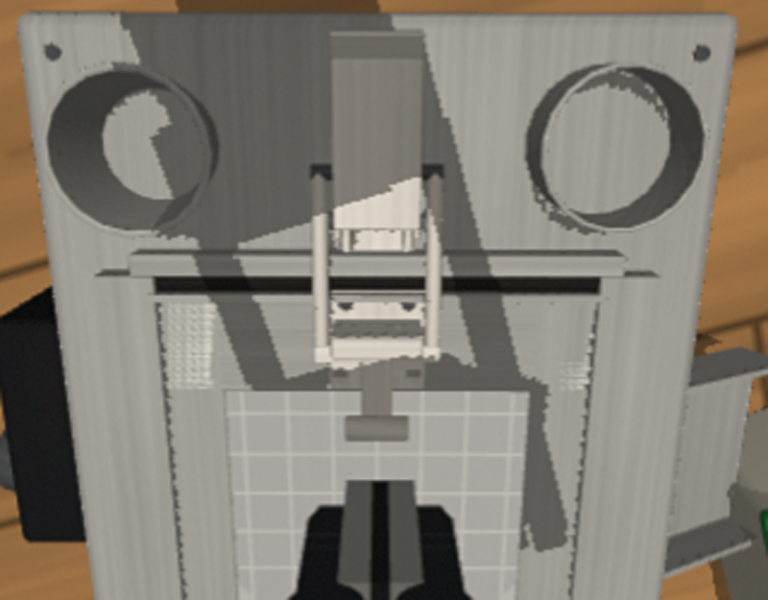

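```bash
python3 -c "
from cell import bot
print(bot.sign_off())"
```

```text
the job is handed in; nothing more can be done
None
```

The cover is latched: the loop's bar is under the hook's nose and the lever lies flat past its snap point. I handed the job in at about 24 s, with the arm clear and touching nothing.

- **Hooking:** I gripped the tab's roll and lowered the bar. It met the pocket floor at 163.4 mm by my estimate, about 2 mm lower than the 165.5 mm expected, which is within my height error. I then drew it forward about 4 mm until it stopped. The close-up picture showed the bar under the nose, in front of the ears.
- **Closing the lever:** After letting go of the roll I pushed the lever over with the closed fingers. The force rose to about 7 N, then faded to zero near 0.3 rad. The lever met a hard stop at the height calculated for flat. I pressed there twice on 10 N limits and once on a 12 N limit.
- **Last checks:** The final picture shows the lever flat and the loop still hooked. The bar was within about 2 pixels of where it should be with the catch closed, and the lever end within about 6 pixels. The cutter and measuring cup look undisturbed. I did not check the other items again, but the arm never went near them.

No check failed.

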